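Leak-check the port under the canister

TASK

The port in the middle of the round charging stand has to be checked for leaks. Lift the steel canister off the stand by its handle and set it down gently, upright and wholly on the round rubber mat, and let go; then take the hand-held leak detector out of its holder, carry it clear of everything and hold it upright with its tip straight above the port, about a centimetre from it and never touching the stand. Finish while still holding the detector there in the gripper, and leave the bottles, vials and other things where they are.

Things in the scene. Friction and masses are not known exactly. Their poses are not given: they have to be found in the camera images.
- stand: Charging stand, fixed: aluminium disc 90 mm across, 16 mm high, with a short brass inlet on its +x side. On it an outer lip (radius 36 to 41, top 26 mm above the bench), inside that a black seat ring (radius 24 to 30, top at 21 mm) that carries the canister, and in the middle the port. Origin: centre of its underside, on the bench; z up.
- port (a point): The port to be checked: centre of the top face of the low brass boss (20 mm across, with a dark hole) in the middle of the stand, 19 mm above the bench. The canister covers it at the start.
- canister: Steel canister, about 0.4 kg: body 60 mm across, shoulder and neck to 92 mm above its underside, with a rigid carrying handle. Stands on the stand's seat ring at the start (6 mm play inside the lip), underside 21 mm above the bench. Origin: centre of its underside; z up along its axis; the handle's bar runs along its y.
- canister_handle (a point): Centre of the handle's horizontal round bar: 13 mm thick, along the canister's y, 41 mm clear between its two uprights. On the canister's axis, 125 mm above its underside; 26 mm free between bar and neck. Pinch it from above, fingers closing along the canister's x.
- mat: Round black rubber mat, 100 mm across, 4 mm thick, fixed to the bench. Origin: centre of its underside, on the bench.
- holder: Holder of the leak detector, fixed: grey upright block 52 x 52 x 70 mm with a 15 mm hole straight down its middle. Origin: centre of its underside, on the bench.
- detector: Hand-held leak detector, about 0.15 kg, 145 mm long, upright in the holder: a thin stem (10 mm across) with the black sensing tip at its lower end, above it a white box-shaped grip, 28 mm (its x) by 40 mm (its y), 60 to 145 mm above the tip. The grip rests on the holder's top, the stem hangs in its hole, tip 10 mm above the bench; raise it 65 mm to free it. Origin: end of the tip; z up.
- detector_grip (a point): Where to grip the detector: on its axis in the white grip, 112 mm above the tip, 33 mm below its top. 28 mm wide along its x.
- dropper_a: Small brown dropper bottle, 33 mm across, 102 mm tall; bystander, loose. Origin: centre of underside.
- dropper_b: Another such dropper bottle, 33 mm across, 102 mm tall; bystander, loose. Origin: centre of underside.
- vial_2: Small vial, 23 mm across, 52 mm tall; bystander, loose. Origin: centre of underside.
- vial_3: Another such vial, 23 mm across, 52 mm tall; bystander, loose. Origin: centre of underside.
- gauge: Spare pressure gauge lying face up, 75 x 58 x 30 mm; bystander, loose. Origin: centre of underside.
- brass_tee: Brass tee fitting, 32 x 44 x 16 mm; bystander, loose. Origin: centre of underside.
- tube_cutter: Tube cutter, 29 x 106 x 23 mm; bystander, loose. Origin: centre of underside.
There are look-alikes about, which are no part of the job. Leave any purple or yellow look-alike of the canister alone.

How it is judged:
By the outcome, as a careful person would: the job done as asked, in the order asked, and still so for the second after the job is handed in, while the arm keeps its last pose, push and grip.
It also fails if it takes over 67 s, if anything falls off the work surface, if the arm or the gripper's body presses on something with over 40 N, if the wrist force passes 120 N, or if a joint passes its speed limit or range.

ROBOT

A 6-joint arm with a two-finger parallel gripper is mounted at the origin on a cart in front of the work surface, level with it; the furniture and walls round the work are solid. World frame = base frame: x ahead of the robot, y to its left, z up, the work surface at z = 0. Lengths are in m, angles in rad, forces in N, time in s.
With the tool pointing down it reaches from about 0.25 to 0.8 m from the base axis. Payload 8.5 kg.
Tool frame: the origin (TCP) lies on the centre line of the jaws, within the pads' length; the fingertips stand tips_ahead ahead of it and the grasp point (between the pads) lies 3 mm ahead of it (tips_ahead is the distance from the TCP to the fingertips, in m); z points along the fingers, y is the direction in which the jaws open and shut (so a half turn about z gives the same grasp; the last joint's range is limited). The gripper opens to 85 mm and grips with 20 to 120 N. Pads are 22 mm wide; open, the fingers measure 114 mm over their backs; the gripper's body (76 mm by 85 mm) begins 54 mm behind the grasp point. The pads swing forward as they close: fully open they stand 13 mm farther back than shut.
Start: joints at [1.214, 0.238, -0.013, 1.319, 0, 1.571], TCP at [0.183, 0.492, 0.253] pointing down, gripper open.
Joint ranges: [-2.66, 2.66], [-1.03, 1.9], [-1.14, 1.46], [-1.82, 2.27], [-1.45, 1.34], [-3.14, 3.14]. Speed limits (rad/s): [2.22, 2.22, 2.79, 3.14, 3.14, 3.14].

INTERFACE

Orientations are given as [roll, pitch, yaw] about the fixed x, y, z axes, in that order (R = Rz(yaw) Ry(pitch) Rx(roll)).
In Python, from workcell import state, read_camera, job_done, spot_in, tips_ahead gives the robot as it stands.
- The arm moves only by the tool step_arm, never from a script. Its argument "increments" is a list of rows, each a list of 3 entries, a list of its own where there are three numbers: the shift along the tool's x, y, z in cm, then the turn, a rotation vector about the tool's x, y, z in rad, then the opening, from 0 (shut) to 1 (fully open). A call has 1 to 20 rows; each row shifts and turns the pose as measured when the row begins, along the tool's axes as they then stand; what a row does not reach is not made up. A row lasts 1/8 s, in which the tool goes at most 62.5 mm and 10.7 degrees, less where a joint would pass 70% of its speed; a pose out of reach is approached as far as the arm can. A call is refused whole if a number of a shift passes 6.25 or a number of a turn 0.188, either way. A call with a gripper value outside its range is refused whole. The fingers move at their own pace and stop on an object; "force" is the grip in N (left out, the last holds). Time passes only in rows, so rows that do not move let the fingers close. It gives the time, the measured TCP pose, the force and the opening at its end, in the units of the state.
- state(): the state, without advancing time (a new reading comes with each control period).
- read_camera(name): name is "scene" or "side" or "wrist"; returns a dict with "color" (400x640x3 uint8, red, green, blue), "range_z" (400x640 float32, m along the optical axis (not along the pixel's ray), 0 where there is no reading), "intrinsics" (3x3 intrinsics, pixels), "R" (3x3) and "t" (3): a world point X has camera coordinates R X + t. Camera axes: x right, y down, z forward; pixel columns grow to the right and rows downward; lengths in m; the calibration is good to about 2 mm. A picture is of the moment at which its call begins.
- job_done(): hands the job in, once; it reports no verdict.
Trained networks look in the newest picture that a camera, given by its name, has taken for a name from the list of things; names that differ only in an ending like _2 or _b are one class to them, and where a whole thing is asked for, a point or a joint stands for the part that bears it (a point fixed in the world has none). Each returns a list of dicts, best first, with "score" (0 to 1); they miss things now and then, are a little off and sometimes report something else, mostly with a low value. They report only what shows in the picture. A call takes as long as a camera call. They do not tell look-alikes from the thing itself.
- spot_in(target, camera): "uv" ([column, row] in pixels, amid what is visible of it).
The state is a dict: "clock": time; "joint_pos": joint angles; "qd": joint speeds; "effort": joint torques, N m; "ee_pos": TCP position; "eef_rot": TCP orientation; "contact_force": force on the tool from outside, world axes, zero at the start; "torque": the same for the moment, N m; "opening": finger opening in m.
Only numpy, scipy, OpenCV 4.12 (cv2) and the standard library are available. Lean on these libraries where they do the work, as an engineer would, in place of code of your own. Each camera call takes 0.05 s, during which the arm holds its last target. There are 200 camera calls.

## Working session

There is one attempt and no reset: what is moved stays moved. The work goes in short steps, Python scripts to look and compute and a tool call to move; the robot and the scene stay as the last step left them, time stands still between calls to the robot, and variables do not carry over. Pictures are saved under pics/ and viewed, about 8 in all and at most 12, crops included, and the job is handed in when it is done.

Besides the shell and the picture viewer there is one more tool, called after ">>>" as a command line: name --argument value ..., lists and objects as JSON in quotes. step_arm: Moves the arm, as the interface text tells. Its arguments: {"type":"object","properties":{"increments":{"type":"array","items":{"type":"array"}},"force":{"type":"number"}},"required":["increments"]}

```bash
mkdir -p pics; ls
cat > h.py <<'E'
import numpy as np, cv2
from workcell import state, read_camera, job_done, spot_in, tips_ahead
def world(c,u,v,z=None):
    K,R,t=c["intrinsics"],c["R"],np.array(c["t"])
    if z is None: z=c["range_z"][int(v),int(u)]
    p=np.linalg.inv(K)@[u,v,1]*z
    return np.array(R).T@(p-t)
def cloud(c):
    Z=c["range_z"];v,u=np.mgrid[:400,:640]
    p=np.stack([u,v,np.ones_like(u)],-1)@np.linalg.inv(c["intrinsics"]).T*Z[...,None]
    w=(p-np.array(c["t"]))@np.array(c["R"]); w[Z==0]=np.nan
    return w
def save(c,n): cv2.imwrite(f"pics/{n}.png",cv2.cvtColor(c["color"],cv2.COLOR_RGB2BGR))
E
python3 - <<'E'
from h import *
np.set_printoptions(precision=3,suppress=True)
print(state(),tips_ahead)
ims=[]
for n in ["scene","side"]:
    c=read_camera(n); ims.append(c["color"]); np.savez(f"{n}0.npz",**c)
    for o in ["stand","canister","canister_handle","mat","holder","detector","detector_grip","dropper_a","vial_2","gauge","brass_tee","tube_cutter"]:
        for d in spot_in(o,n)[:4]:
            u,v=d["uv"]; print(n,o,round(d["score"],2),np.round([u,v]),world(c,u,v))
save({"color":ims[0]},"scene0");save({"color":ims[1]},"side0")
E
```

```text
pics
{'clock': 0.0, 'joint_pos': array([ 1.214,  0.239, -0.014,  1.319, -0.   ,  1.571]), 'qd': array([ 0.   ,  0.001, -0.001,  0.001, -0.   ,  0.   ]), 'effort': array([  0.001, -53.878,  34.644,   0.018,   0.   ,   0.   ]), 'ee_pos': array([0.183, 0.492, 0.253]), 'eef_rot': array([-3.14 ,  0.   ,  2.785]), 'contact_force': array([-0.191, -0.08 , -0.26 ]), 'torque': array([-0.022,  0.012,  0.005]), 'opening': 0.08558343369733393} 0.022
scene stand 0.79 [318. 201.] [ 0.603 -0.264  0.016]
scene canister 0.88 [307. 176.] [ 0.63  -0.26   0.098]
scene canister 0.73 [335. 355.] [0.327 0.095 0.125]
scene canister 0.7 [338. 280.] [ 0.416 -0.057  0.085]
scene canister 0.29 [291. 327.] [0.443 0.074 0.067]
scene canister_handle 0.9 [311. 178.] [ 0.623 -0.264  0.09 ]
scene canister_handle 0.8 [335. 280.] [ 0.421 -0.055  0.082]
scene canister_handle 0.79 [337. 353.] [0.325 0.092 0.129]
scene mat 0.62 [262. 233.] [ 0.667 -0.112  0.003]
scene holder 0.7 [289. 331.] [0.44  0.083 0.07 ]
scene detector 0.62 [286. 305.] [0.445 0.075 0.155]
scene detector_grip 0.59 [284. 307.] [0.447 0.078 0.151]
scene
[... 646 characters left out ...]
0.107]
side canister_handle 0.66 [377. 234.] [ 0.449 -0.054  0.077]
side mat 0.86 [305. 273.] [ 0.658 -0.102  0.003]
side holder 0.66 [395. 282.] [0.488 0.074 0.044]
side holder 0.39 [276. 231.] [ 0.657 -0.253  0.023]
side holder 0.28 [277. 214.] [ 0.651 -0.25   0.104]
side detector 0.6 [406. 258.] [0.474 0.069 0.152]
side detector_grip 0.87 [403. 260.] [0.478 0.066 0.14 ]
side dropper_a 0.72 [297. 234.] [ 0.625 -0.19   0.062]
side dropper_a 0.61 [355. 264.] [ 0.549 -0.023  0.059]
side gauge 0.51 [257. 189.] [ 0.626 -0.423  0.025]
side brass_tee 0.51 [277. 232.] [ 0.657 -0.251  0.022]
side brass_tee 0.48 [326. 317.] [0.687 0.04  0.02 ]
side tube_cutter 0.69 [259. 260.] [ 0.745 -0.203  0.012]
```

Run:
```python
from h import *
a=np.load("scene0.npz");b=np.load("side0.npz")
f=lambda c,x0,y0,w,h:cv2.resize(c["color"][y0:y0+h,x0:x0+w],None,fx=2.5,fy=2.5,interpolation=cv2.INTER_CUBIC)
A=f(a,205,130,160,240);B=f(b,230,140,160+0,240)
B=f(b,240,150,220,200);
B=cv2.resize(B,(400,364)); B=np.vstack([B,np.zeros((236,400,3),np.uint8)])
save({"color":np.hstack([A,B])},"crop1")
```

```text
(no output)
```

View pics/crop1.png

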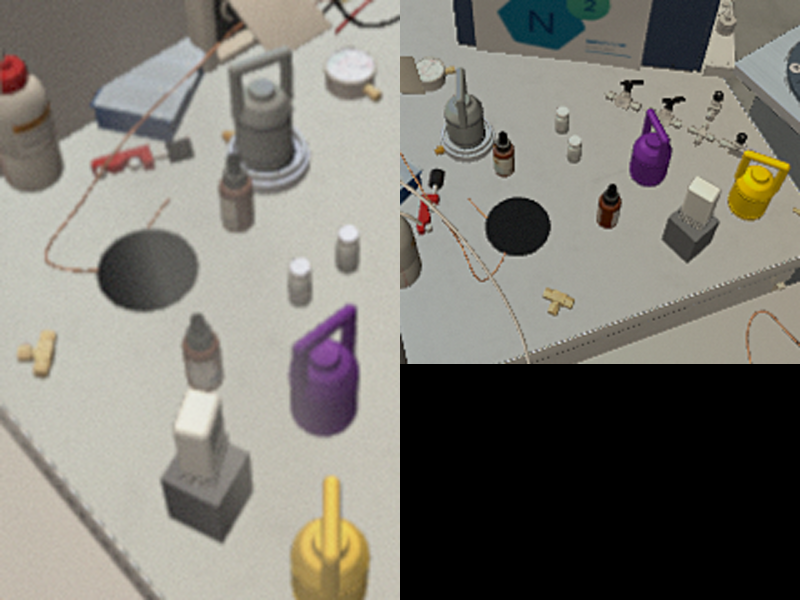

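Run:
```python
from h import *
np.set_printoptions(precision=4,suppress=True)
C={n:np.load(f"{n}0.npz") for n in ["scene","side"]}
def sel(W,x,y,r,z0,z1):
    return (np.hypot(W[...,0]-x,W[...,1]-y)<r)&(W[...,2]>z0)&(W[...,2]<z1)
for n,c in C.items():
    W=cloud(c);g=c["color"].astype(int).sum(-1)
    print(n,"campos",-np.array(c["R"]).T@c["t"])
    m=sel(W,.64,-.26,.09,.135,.17);P=W[m];print("bar",m.sum(),P.mean(0),P.min(0),P.max(0))
    cc,s,a=cv2.minAreaRect(P[:,:2].astype(np.float32)*1000);print(cc,s,a)
    d=np.linalg.svd((P-P.mean(0))[:,:2],full_matrices=False)[2][0];print("dir",d,np.arctan2(d[1],d[0]))
    m=sel(W,.665,-.11,.08,-.01,.012)&(g<150);P=W[m];print("mat",m.sum(),cv2.minEnclosingCircle(P[:,:2].astype(np.float32)*1000),np.median(P,0))
    m=sel(W,.46,.075,.06,.145,.17);P=W[m];print("det top",m.sum(),P.mean(0),P[:,2].max(),cv2.minAreaRect(P[:,:2].astype(np.float32)*1000))
    m=sel(W,.46,.075,.08,.064,.076);P=W[m];print("holder top",m.sum(),P.mean(0),cv2.minAreaRect(P[:,:2].astype(np.float32)*1000))
    m=sel(W,.64,-.26,.07,.018,.03);P=W[m];print("lip",m.sum(),P.min(0),P.max(0),cv2.minEnclosingCircle(P[:,:2].astype(np.float32)*1000))
    # obstacles map
    ok=(W[...,2]>.02)&(W[...,0]>.2)&(W[...,0]<.9)&(abs(W[...,1])<.5)
    H={}
    for p in W[ok]:
        k=(int(np.floor(p[0]/.04)),int(np.floor(p[1]/.04)));H[k]=max(H.get(k,0),p[2])
    print("cols y from -.48 step .04")
    for i in range(22,4,-1): print(f"{i*.04:.2f}"," ".join(f"{int(H.get((i,j),0)*1000):4d}" for j in range(-12,8)))
```

```text
scene campos [0.1674 0.3618 0.8868]
bar 170 [ 0.6375 -0.2794  0.1492] [ 0.6179 -0.3118  0.1352] [ 0.6581 -0.2512  0.1578]
(638.8204956054688, -281.79608154296875) (65.77281188964844, 15.89471435546875) 61.57831573486328
dir [0.4999 0.8661] 1.0473272561511617
mat 127 ((670.7222900390625, -85.13658905029297), 38.6907844543457) [ 0.6793 -0.0725  0.005 ]
det top 320 [0.4597 0.0627 0.1547] 0.15900856117474968 ((461.5195617675781, 61.323036193847656), (28.31993865966797, 39.592124938964844), 19.198625564575195)
holder top 339 [0.4531 0.0674 0.0707] ((462.088623046875, 60.58116912841797), (52.98652648925781, 53.45286560058594), 5.512687683105469)
lip 238 [ 0.5925 -0.3244  0.018 ] [ 0.7087 -0.1911  0.03  ] ((641.580078125, -257.35028076171875), 67.95958709716797)
cols y from -.48 step .04
0.88  328  326  326  328  328  329  329  329  328  326  325  325  326  325    0    0    0    0    0    0
0.84  329  325  325  329  329  328  328  329  330  331  326  326  324    0    0    0    0  182  179  159
0.80  334  326  327  328  328  328  327  326  325  332  334  332  323    0    0  243  230  201    
[... 3565 characters left out ...]
    0    0    0   80  130  130   71  157  154    0    0    0    0    0
0.40  268  268  269  268  268    0    0    0    0  135  133  128    0   70   70    0    0    0    0    0
0.36  268  268  269  268  267  222   53   52    0    0    0    0    0  130   79    0    0    0    0    0
0.32  268  269  268  268  269  266  206   40   58   29   21    0    0  133  133    0    0    0    0    0
0.28  268  268  267  268  267  268  266    0   41   22   23   52   23    0    0    0    0    0    0    0
0.24  267  267  267  267  267  267  267  268    0   50    0   23    0    0    0    0    0    0    0    0
0.20  267  268  268  268  268  268  268  267   32    0    0    0    0    0    0    0    0    0    0    0
```

View pics/scene0.png

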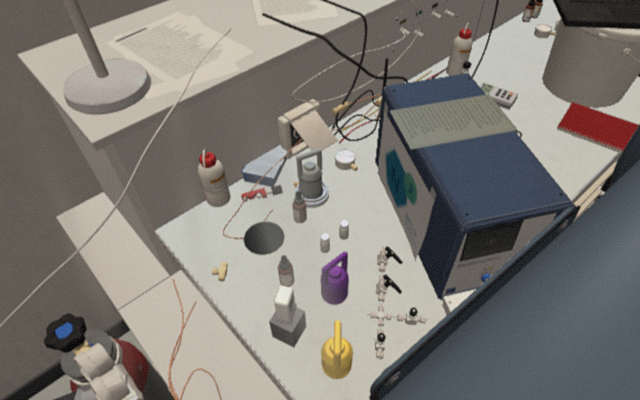

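View pics/side0.png

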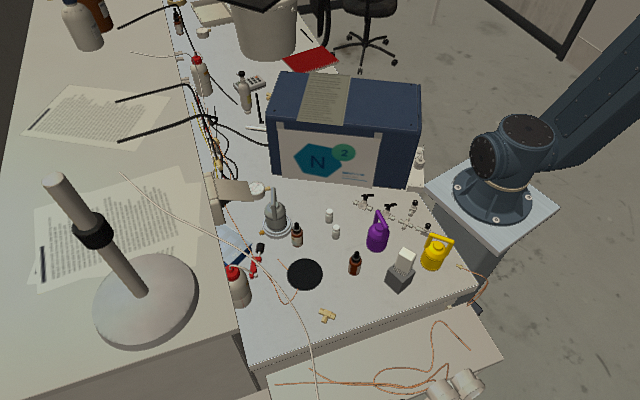

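```bash
cat > plan.py <<'E'
import sys
from h import *
from scipy.spatial.transform import Rotation as Rn
def plan(target,yaw_y,n,show=True):
    "rows to go to target (tcp), tool pointing down, tool y axis at angle yaw_y (deg)"
    s=state();p=np.array(s["ee_pos"]);R=Rn.from_euler("xyz",s["eef_rot"])
    G=Rn.from_euler("xyz",[np.pi,0,np.radians(yaw_y+90)])
    rv=(R.inv()*G).as_rotvec()/n; d=(np.array(target)-p)/n
    for i in range(n):
        Ri=R*Rn.from_rotvec(rv*i)
        print(np.round(Ri.inv().apply(d)*100,1).tolist(),np.round(rv,3).tolist())
    print("pos",p.round(4),"yaw_y",np.degrees(R.as_euler("xyz"))[2]-90, "open",s["opening"],"F",np.round(s["contact_force"],1),"t",s["clock"],"q",np.round(s["joint_pos"],2))
if __name__=="__main__":
    a=list(map(float,sys.argv[1:])); plan(a[:3],a[3],int(a[4]))
E
python3 plan.py .64 -.28 .34 -30 18
```

```text
[-3.9, -3.1, -0.5] [-0.0, 0.0, 0.097]
[-4.2, -2.7, -0.5] [-0.0, 0.0, 0.097]
[-4.4, -2.3, -0.5] [-0.0, 0.0, 0.097]
[-4.6, -1.9, -0.5] [-0.0, 0.0, 0.097]
[-4.8, -1.4, -0.5] [-0.0, 0.0, 0.097]
[-4.9, -1.0, -0.5] [-0.0, 0.0, 0.097]
[-5.0, -0.5, -0.5] [-0.0, 0.0, 0.097]
[-5.0, -0.0, -0.5] [-0.0, 0.0, 0.097]
[-5.0, 0.5, -0.5] [-0.0, 0.0, 0.097]
[-4.9, 0.9, -0.5] [-0.0, 0.0, 0.097]
[-4.8, 1.4, -0.5] [-0.0, 0.0, 0.097]
[-4.6, 1.9, -0.5] [-0.0, 0.0, 0.097]
[-4.4, 2.3, -0.5] [-0.0, 0.0, 0.097]
[-4.2, 2.7, -0.5] [-0.0, 0.0, 0.097]
[-3.9, 3.1, -0.5] [-0.0, 0.0, 0.097]
[-3.6, 3.5, -0.5] [-0.0, 0.0, 0.097]
[-3.2, 3.8, -0.5] [-0.0, 0.0, 0.097]
[-2.9, 4.1, -0.5] [-0.0, 0.0, 0.097]
pos [0.1834 0.4919 0.2533] yaw_y 69.5567543749691 open 0.08544071688154244 F [0.4 0.3 0. ] t 1.3 q [ 1.21  0.24 -0.01  1.32 -0.    1.57]
```

>>> step_arm --increments '[[[-3.9,-3.1,-2],[0,0,0.097],1],[[-4.2,-2.7,-2],[0,0,0.097],1],[[-4.4,-2.3,-2],[0,0,0.097],1],[[-4.6,-1.9,-2],[0,0,0.097],1],[[-4.8,-1.4,-0.5],[0,0,0.097],1],[[-4.9,-1,0],[0,0,0.097],1],[[-5,-0.5,0],[0,0,0.097],1],[[-5,0,0],[0,0,0.097],1],[[-5,0.5,0],[0,0,0.097],1],[[-4.9,0.9,0],[0,0,0.097],1],[[-4.8,1.4,0],[0,0,0.097],1],[[-4.6,1.9,0],[0,0,0.097],1]]'

```text
clock: 2.8
ee_pos: [0.4891, -0.0416, 0.3426]
eef_rot: [3.135, -0.001, 1.589]
contact_force: [0.8, 0.5, -0.0]
opening: 0.0853
```

```bash
python3 plan.py .64 -.28 .33 -30 8
```

```text
[-3.0, 1.8, 0.2] [0.001, -0.0, 0.068]
[-2.9, 2.0, 0.2] [0.001, -0.0, 0.068]
[-2.7, 2.2, 0.2] [0.001, -0.0, 0.068]
[-2.6, 2.4, 0.2] [0.001, -0.0, 0.068]
[-2.4, 2.6, 0.2] [0.001, -0.0, 0.068]
[-2.2, 2.7, 0.2] [0.001, -0.0, 0.068]
[-2.0, 2.9, 0.2] [0.001, -0.0, 0.068]
[-1.8, 3.0, 0.2] [0.001, -0.0, 0.068]
pos [ 0.4891 -0.0416  0.3426] yaw_y 1.0578545286244037 open 0.08534525196182241 F [ 0.8  0.5 -0. ] t 2.8 q [-0.09  0.16  0.11  1.52  0.    1.47]
```

>>> step_arm --increments '[[[-3.2,1.9,0.2],[0.001,0,0.07],1],[[-3.1,2.1,0.2],[0.001,0,0.07],1],[[-2.9,2.3,0.2],[0.001,0,0.07],1],[[-2.7,2.5,0.2],[0.001,0,0.07],1],[[-2.5,2.7,0.2],[0.001,0,0.07],1],[[-2.3,2.8,0.2],[0.001,0,0.07],1],[[-2,2.9,0.2],[0.001,0,0.068],1],[[-1.8,3,0.2],[0,0,0.068],1],[[0,0,0],[0,0,0],1]]'

```text
clock: 3.92
ee_pos: [0.6455, -0.3038, 0.3235]
eef_rot: [-3.138, -0.003, 1.009]
contact_force: [-1.0, 1.0, 0.2]
opening: 0.0853
```

```bash
python3 - <<'E'
from h import *
np.set_printoptions(precision=4,suppress=True)
c=read_camera("wrist"); np.savez("wrist1.npz",**c)
for d in spot_in("canister_handle","wrist")[:3]: print(d, world(c,*d["uv"]))
W=cloud(c);print("cam",-np.array(c["R"]).T@c["t"])
m=(np.hypot(W[...,0]-.64,W[...,1]+.28)<.06)&(W[...,2]>.138)&(W[...,2]<.165);P=W[m]
print(m.sum(),P.mean(0) if m.any() else 0,cv2.minAreaRect(P[:,:2].astype(np.float32)*1000) if m.any() else 0,P[:,2].max())
save(c,"wrist1")
E
python3 plan.py .64 -.28 .143 -30 6
```

```text
{'uv': [305.2, 159.4], 'score': 0.7} [ 0.6475 -0.2745  0.152 ]
{'uv': [57.1, 95.6], 'score': 0.62} [ 0.4422 -0.073   0.0863]
{'uv': [348.0, 56.4], 'score': 0.16} [ 0.7505 -0.2058  0.0123]
cam [ 0.6846 -0.2431  0.4442]
842 [ 0.6418 -0.2801  0.1508] ((640.5719604492188, -281.64373779296875), (66.13591766357422, 12.903017044067383), 59.59807205200195) 0.15412088116347933
[0.3, -0.3, 3.0] [-0.0, -0.001, -0.006]
[0.3, -0.3, 3.0] [-0.0, -0.001, -0.006]
[0.3, -0.3, 3.0] [-0.0, -0.001, -0.006]
[0.3, -0.3, 3.0] [-0.0, -0.001, -0.006]
[0.3, -0.3, 3.0] [-0.0, -0.001, -0.006]
[0.3, -0.3, 3.0] [-0.0, -0.001, -0.006]
pos [ 0.6448 -0.3019  0.325 ] yaw_y -32.06034416169408 open 0.08566319106903621 F [ 0.6 -0.2  0.1] t 4.025 q [-0.44  0.6   0.75  1.72  0.    1.69]
```

View pics/wrist1.png

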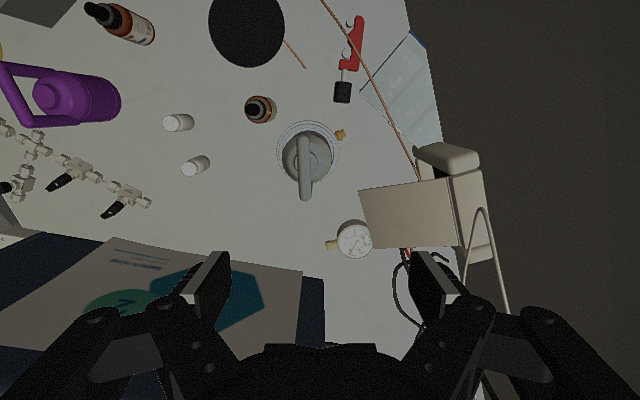

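```bash
python3 plan.py .641 -.281 .149 -30 7
```

```text
[0.2, -0.2, 2.5] [-0.0, -0.0, -0.005]
[0.2, -0.2, 2.5] [-0.0, -0.0, -0.005]
[0.2, -0.2, 2.5] [-0.0, -0.0, -0.005]
[0.2, -0.2, 2.5] [-0.0, -0.0, -0.005]
[0.2, -0.2, 2.5] [-0.0, -0.0, -0.005]
[0.2, -0.2, 2.5] [-0.0, -0.0, -0.005]
[0.2, -0.2, 2.5] [-0.0, -0.0, -0.005]
pos [ 0.6448 -0.3019  0.325 ] yaw_y -32.06034416169408 open 0.08566319106903621 F [ 0.6 -0.2  0.1] t 4.025 q [-0.44  0.6   0.75  1.72  0.    1.69]
```

>>> step_arm --increments '[[[0.8,-0.7,1],[0,0,-0.018],1],[[0.8,-0.6,2],[0,0,-0.018],1],[[0,0,3],[0,0,0],1],[[0,0,3],[0,0,0],1],[[0,0,3],[0,0,0],1],[[0,0,0],[0,0,0],1]]'

```text
clock: 4.78
ee_pos: [0.6399, -0.2733, 0.2081]
eef_rot: [3.138, -0.005, 1.059]
contact_force: [0.9, 0.1, -0.4]
opening: 0.0854
```

```bash
python3 - <<'E'
from h import *
np.set_printoptions(precision=4,suppress=True)
c=read_camera("wrist"); np.savez("wrist2.npz",**c)
W=cloud(c)
m=(np.hypot(W[...,0]-.64,W[...,1]+.28)<.05)&(W[...,2]>.14)&(W[...,2]<.165);P=W[m]
print(m.sum(),P.mean(0) if m.any() else 0,cv2.minAreaRect(P[:,:2].astype(np.float32)*1000) if m.any() else 0,P[:,2].max())
save(c,"wrist2")
E
python3 plan.py .641 -.281 .149 -30 3
```

```text
1861 [ 0.6422 -0.2785  0.1508] ((640.5929565429688, -281.89776611328125), (67.23020935058594, 12.915518760681152), 60.568809509277344) 0.15406656955549897
[-0.2, 0.1, 2.0] [0.002, -0.002, 0.004]
[-0.2, 0.1, 2.0] [0.002, -0.002, 0.004]
[-0.2, 0.1, 2.0] [0.002, -0.002, 0.004]
pos [ 0.6407 -0.2736  0.2101] yaw_y -29.341090689881234 open 0.08569627302015517 F [-0.2  0.3  0.6] t 4.825 q [-0.41  0.55  0.36  1.38  0.    1.68]
```

>>> step_arm --increments '[[[-0.6,0.3,2],[0.005,-0.005,0.01],1],[[0,0,2],[0,0,0],1],[[0,0,1.8],[0,0,0],1],[[0,0,0],[0,0,0],1]]'

```text
clock: 5.32
ee_pos: [0.6422, -0.2818, 0.1535]
eef_rot: [3.134, 0.0, 1.048]
contact_force: [-0.2, 0.2, 1.1]
opening: 0.0852
```

```bash
python3 plan.py .641 -.281 .149 -30 1
```

```text
[0.0, -0.1, 0.5] [0.008, 0.0, 0.001]
pos [ 0.6422 -0.2818  0.1535] yaw_y -29.949375569600342 open 0.08524010479346958 F [-0.2  0.2  1.1] t 5.325 q [-0.41  0.58  0.27  1.25 -0.    1.68]
```

>>> step_arm --increments '[[[0,-0.1,0.5],[0.008,0,0],1],[[0,0,0],[0,0,0],0.4],[[0,0,0],[0,0,0],0.2],[[0,0,0],[0,0,0],0],[[0,0,0],[0,0,0],0],[[0,0,0],[0,0,0],0],[[0,0,0],[0,0,0],0],[[0,0,0],[0,0,0],0]]' --force 70

```text
clock: 6.32
ee_pos: [0.6424, -0.2821, 0.1512]
eef_rot: [3.138, -0.0, 1.048]
contact_force: [-0.4, 0.4, 0.5]
opening: 0.0111
```

>>> step_arm --increments '[[[0,0,-0.7],[0,0,0],0],[[0,0,-0.7],[0,0,0],0],[[0,0,-1],[0,0,0],0],[[0,0,-1],[0,0,0],0],[[0,0,-1],[0,0,0],0],[[0,0,-1],[0,0,0],0],[[0,0,-1],[0,0,0],0],[[0,0,0],[0,0,0],0]]'

```text
clock: 7.32
ee_pos: [0.6422, -0.2819, 0.2195]
eef_rot: [3.139, -0.0, 1.048]
contact_force: [0.4, 0.0, -4.3]
opening: 0.0109
```

```bash
python3 - <<'E'
from h import *
np.set_printoptions(precision=4,suppress=True)
for n in ["side","scene","wrist"]:
    c=read_camera(n); np.savez(n+"3.npz",**c)
    if n!="wrist": save({"color":cv2.resize(c["color"][130:300,210:390],None,fx=3,fy=3)},n+"3")
E
python3 plan.py .66 -.101 .22 -30 10
```

```text
[1.7, -0.7, -0.0] [0.0, 0.0, 0.0]
[1.7, -0.7, -0.0] [0.0, 0.0, 0.0]
[1.7, -0.7, -0.0] [0.0, 0.0, 0.0]
[1.7, -0.7, -0.0] [0.0, 0.0, 0.0]
[1.7, -0.7, -0.0] [0.0, 0.0, 0.0]
[1.7, -0.7, -0.0] [0.0, 0.0, 0.0]
[1.7, -0.7, -0.0] [0.0, 0.0, 0.0]
[1.7, -0.7, -0.0] [0.0, 0.0, 0.0]
[1.7, -0.7, -0.0] [0.0, 0.0, 0.0]
[1.7, -0.7, -0.0] [0.0, 0.0, 0.0]
pos [ 0.6416 -0.2817  0.218 ] yaw_y -29.969197679124058 open 0.011146778424652278 F [ 0.1  0.7 -3.3] t 7.475 q [-0.41  0.56  0.4   1.41 -0.    1.68]
```

View pics/side3.png

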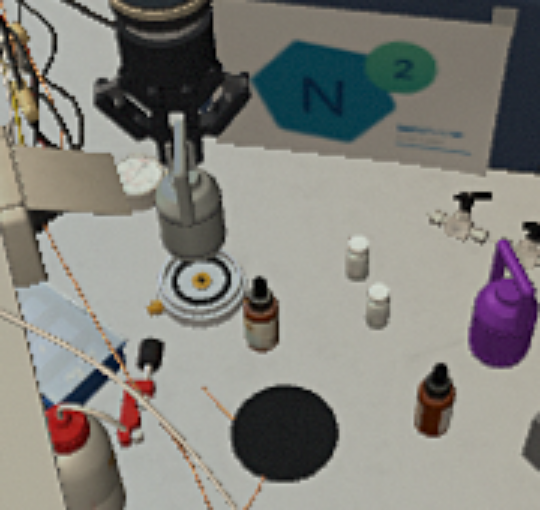

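>>> step_arm --increments '[[[0,0,-1.5],[0,0,0],0],[[0,0,-2],[0,0,0],0],[[0,0,-2],[0,0,0],0],[[0.5,-0.2,-0.5],[0,0,0],0],[[1.5,-0.6,0],[0,0,0],0],[[2,-0.8,0],[0,0,0],0],[[2,-0.8,0],[0,0,0],0],[[2,-0.8,0],[0,0,0],0],[[2,-0.8,0],[0,0,0],0],[[2,-0.8,0],[0,0,0],0],[[2,-0.8,0],[0,0,0],0],[[1.5,-0.7,0],[0,0,0],0],[[0.7,-0.2,0],[0,0,0],0],[[0,0,0],[0,0,0],0]]'

```text
clock: 9.22
ee_pos: [0.6669, -0.0937, 0.2788]
eef_rot: [-3.138, 0.0, 1.051]
contact_force: [-0.5, 0.1, -3.8]
opening: 0.0107
```

```bash
python3 - <<'E'
from h import *
np.set_printoptions(precision=4,suppress=True)
def ray(c,u,v,z):
    R=np.array(c["R"]);o=-R.T@c["t"];d=R.T@np.linalg.inv(c["intrinsics"])@[u,v,1];return o+d*(z-o[2])/d[2]
c=np.load("side3.npz"); print("port approx",ray(c,277.3,223.3,.019))
for n in ["side","scene"]:
    c=read_camera(n); np.savez(n+"4.npz",**c)
    W=cloud(c); h=cv2.cvtColor(c["color"],cv2.COLOR_RGB2HSV)
    ctr=(.645,-.275)
    # lip top: z .0235-.03 in annulus -> fit circle to lip points & seat ring dark pixels
    r=np.hypot(W[...,0]-ctr[0],W[...,1]-ctr[1])
    m=(r<.05)&(W[...,2]>.012)&(W[...,2]<.03)
    g=c["color"].astype(int).sum(-1)
    for nm,mm,z in [("dark ring",m&(g<170)&(r<.036),.021),("brass",m&(h[...,1]>90)&(r<.02),.019),("disc",m,None)]:
        v,u=np.nonzero(mm)
        if len(u)<5: print(nm,len(u));continue
        P=np.array([ray(c,a,b,z) for a,b in zip(u,v)]) if z else W[mm]
        print(n,nm,len(u),P.mean(0),cv2.minEnclosingCircle(P[:,:2].astype(np.float32)*1000))
    q=(np.hypot(W[...,0]-.66,W[...,1]+.10)<.07)&(W[...,2]<.012)&(g<150)
    v,u=np.nonzero(q);P=np.array([ray(c,a,b,.004) for a,b in zip(u,v)]);
    print("mat",len(u),cv2.minEnclosingCircle(P[:,:2].astype(np.float32)*1000))
E
python3 plan.py .66 -.101 .14 -30 4
```

```text
port approx [ 0.6392 -0.2781  0.019 ]
side dark ring 70 [ 0.6391 -0.2792  0.021 ] ((639.912841796875, -278.8101806640625), 29.435651779174805)
side brass 25 [ 0.6406 -0.2801  0.019 ] ((640.7731323242188, -280.2281188964844), 8.57610034942627)
side disc 564 [ 0.6444 -0.2772  0.0182] ((644.107421875, -277.9847717285156), 48.118377685546875)
mat 859 ((659.83349609375, -99.92411041259766), 48.7679328918457)
dark ring 0
scene brass 20 [ 0.6369 -0.2836  0.019 ] ((636.90576171875, -283.56475830078125), 6.836932182312012)
scene disc 508 [ 0.6403 -0.2775  0.0204] ((644.3287353515625, -276.6956481933594), 49.555824279785156)
mat 6 ((687.3740234375, -72.59544372558594), 13.627811431884766)
[-0.2, -0.1, 3.5] [-0.001, 0.0, 0.001]
[-0.2, -0.1, 3.5] [-0.001, 0.0, 0.001]
[-0.2, -0.1, 3.5] [-0.001, 0.0, 0.001]
[-0.2, -0.1, 3.5] [-0.001, 0.0, 0.001]
pos [ 0.6667 -0.0945  0.2788] yaw_y -29.855313488210705 open 0.010585924123583175 F [ 0.3  0.3 -3.9] t 9.325 q [-0.14  0.51  0.46  1.53  0.    1.95]
```

>>> step_arm --increments '[[[-1,-0.3,3],[0,0,0],0],[[0,0,3],[0,0,0],0],[[0,0,3],[0,0,0],0],[[0,0,2],[0,0,0],0],[[0,0,0.8],[0,0,0],0],[[0,0,0],[0,0,0],0]]'

```text
clock: 10.07
ee_pos: [0.6586, -0.1072, 0.1585]
eef_rot: [-3.14, 0.001, 1.043]
contact_force: [-0.3, 0.4, -3.1]
opening: 0.0105
```

```bash
python3 plan.py .6585 -.102 .1345 -30 2|tail -2
python3 - <<'E'
from h import *
c=read_camera("side"); 
save({"color":cv2.resize(c["color"][160:310,220:400],None,fx=4,fy=4)},"side5")
E
```

```text
[0.2, -0.1, 1.2] [-0.001, 0.0, -0.002]
pos [ 0.6586 -0.1072  0.1585] yaw_y -30.231122807053424 open 0.010516613935212213 F [-0.3  0.4 -3.1] t 10.075 q [-0.16  0.52  0.18  1.23 -0.    1.94]
```

View pics/side5.png

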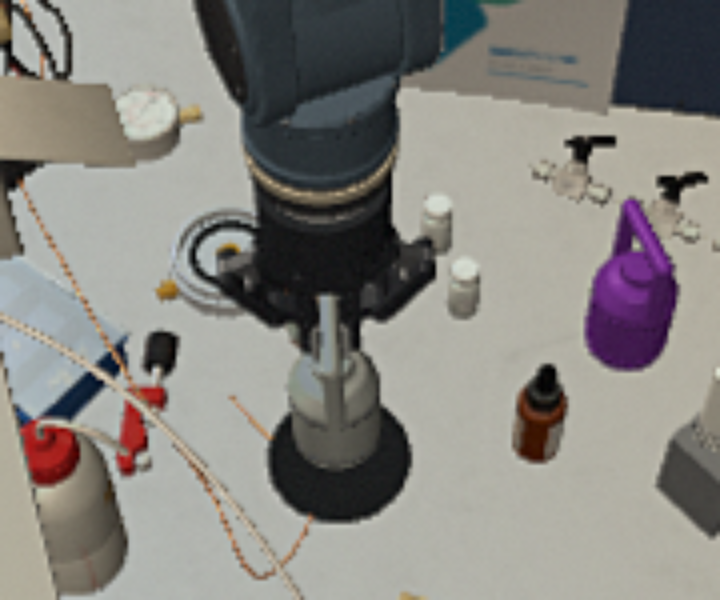

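>>> step_arm --increments '[[[0.4,-0.2,0.8],[0,0,0],0],[[0,0,0.5],[0,0,0],0],[[0,0,0.4],[0,0,0],0],[[0,0,0.3],[0,0,0],0],[[0,0,0.2],[0,0,0],0],[[0,0,0],[0,0,0],0]]'

```text
clock: 10.88
ee_pos: [0.6603, -0.1025, 0.1377]
eef_rot: [3.139, -0.001, 1.043]
contact_force: [-0.6, 0.1, -3.8]
opening: 0.0105
```

>>> step_arm --increments '[[[0,0,0.2],[0,0,0],0],[[0,0,0.15],[0,0,0],0],[[0,0,0.15],[0,0,0],0],[[0,0,0],[0,0,0],0]]'

```text
clock: 11.38
ee_pos: [0.6611, -0.1025, 0.1344]
eef_rot: [3.136, -0.002, 1.044]
contact_force: [-0.6, -0.1, -3.3]
opening: 0.0109
```

>>> step_arm --increments '[[[0,0,0.15],[0,0,0],0],[[0,0,0.1],[0,0,0],0],[[0,0,0],[0,0,0],0]]'

```text
clock: 11.75
ee_pos: [0.6616, -0.1024, 0.1343]
eef_rot: [3.134, -0.004, 1.044]
contact_force: [-0.2, 1.1, -3.3]
opening: 0.0106
```

>>> step_arm --increments '[[[0,0,0.3],[0,0,0],0],[[0,0,0],[0,0,0],0]]'

```text
clock: 12.0
ee_pos: [0.6628, -0.1023, 0.1346]
eef_rot: [3.129, -0.006, 1.044]
contact_force: [-0.0, -0.6, -4.4]
opening: 0.0104
```

Run:
```python
from h import *
np.set_printoptions(precision=4,suppress=True)
s=state();print(s["joint_pos"],s["effort"],s["contact_force"],s["torque"])
c=read_camera("side");d=read_camera("scene")
W=cloud(c)
A=cv2.resize(c["color"][170:300,260:370],None,fx=3.6,fy=3.6);B=cv2.resize(d["color"][20:300,180:420],(400,467))
A=cv2.resize(A,(396,467))
save({"color":np.hstack([A,B])},"side6")
```

```text
[-0.1536  0.5313  0.1335  1.1594  0.0013  1.9441] [  0.0026 -78.2214  35.3394   0.0251   0.0008   0.0008] [-0.027  -0.6474 -4.3866] [ 0.0237 -0.0111  0.0301]
```

View pics/side6.png

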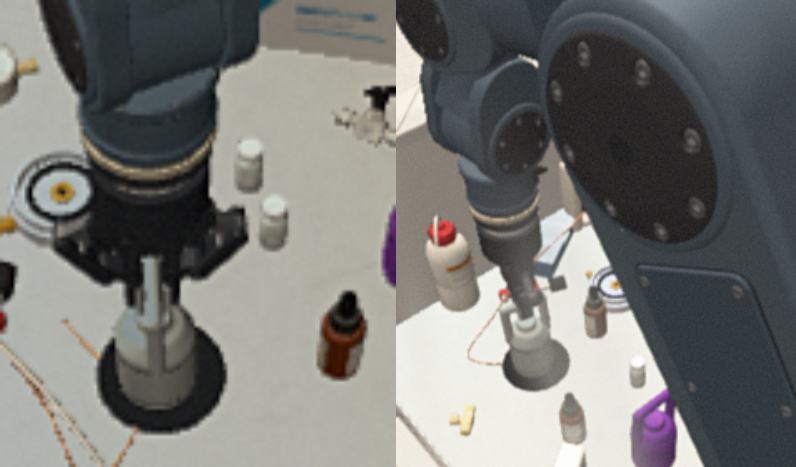

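Run:
```python
from h import *
np.set_printoptions(precision=3,suppress=True)
c=read_camera("scene");W=cloud(c);O=cloud(np.load("scene0.npz"))
c2=read_camera("side");W2=cloud(c2);O2=cloud(np.load("side0.npz"))
for A,B,cc,c0 in [(W,O,c,np.load("scene0.npz")),(W2,O2,c2,np.load("side0.npz"))]:
    m=(np.nan_to_num(c0["range_z"])-cc["range_z"]>.02)&(cc["range_z"]>0)
    P=A[m]; P=P[(abs(P[:,1]+.1)<.25)]
    for z0 in np.arange(0,.6,.03):
        Q=P[(P[:,2]>=z0)&(P[:,2]<z0+.03)]
        if len(Q): print(f"{z0:.2f}",len(Q),"x",Q[:,0].min().round(3),Q[:,0].max().round(3),"y",Q[:,1].min().round(3),Q[:,1].max().round(3))
    print()
# canister bottom edge & handle
for A in (W,W2):
    m=(np.hypot(A[...,0]-.66,A[...,1]+.10)<.05)&(A[...,2]>-.01)&(A[...,2]<.14)
    P=A[m]; print([(round(z,3),int(((P[:,2]>=z)&(P[:,2]<z+.01)&(np.hypot(P[:,0]-.66,P[:,1]+.10)<.032)).sum())) for z in np.arange(-.01,.14,.01)])
```

```text
0.00 52 x 0.631 0.675 y -0.114 -0.072
0.03 196 x 0.631 0.679 y -0.124 -0.072
0.06 393 x 0.631 0.683 y -0.132 -0.072
0.09 174 x 0.641 0.679 y -0.131 -0.074
0.12 154 x 0.64 0.679 y -0.132 -0.075
0.15 67 x 0.615 0.683 y -0.107 -0.07
0.18 201 x 0.6 0.688 y -0.112 -0.062
0.21 192 x 0.608 0.661 y -0.114 -0.065
0.24 361 x 0.622 0.683 y -0.127 -0.065
0.27 419 x 0.621 0.684 y -0.132 -0.065
0.30 425 x 0.618 0.684 y -0.133 -0.062
0.33 605 x 0.617 0.684 y -0.142 -0.062
0.36 478 x 0.608 0.693 y -0.129 -0.061
0.39 730 x 0.604 0.708 y -0.139 -0.049
0.42 1151 x 0.603 0.709 y -0.132 -0.05
0.45 1175 x 0.606 0.71 y -0.129 -0.052
0.48 1060 x 0.266 0.707 y -0.128 0.15
0.51 770 x 0.268 0.709 y -0.109 0.15
0.54 1711 x 0.147 0.715 y -0.063 0.15
0.57 4363 x 0.154 0.713 y -0.063 0.15

0.00 34 x 0.639 0.694 y -0.114 -0.069
0.03 117 x 0.638 0.694 y -0.109 -0.07
0.06 260 x 0.635 0.694 y -0.123 -0.07
0.09 63 x 0.653 0.685 y -0.105 -0.07
0.12 171 x 0.066 0.685 y -0.124 0.148
0.15 344 x 0.049 0.71 y -0.128 0.149
0.18 504 x 0.043 0.723 y -0.142 0.15
0.21 368 x 0.029 0.721 y -0.135 0.15
0.24 612 x -0.053 0.701 y -0.1
[... 485 characters left out ...]
63), (np.float64(0.02), 64), (np.float64(0.03), 65), (np.float64(0.04), 65), (np.float64(0.05), 68), (np.float64(0.06), 72), (np.float64(0.07), 122), (np.float64(0.08), 194), (np.float64(0.09), 104), (np.float64(0.1), 31), (np.float64(0.11), 34), (np.float64(0.12), 52), (np.float64(0.13), 85), (np.float64(0.14), 0)]
[(np.float64(-0.01), 2), (np.float64(0.0), 34), (np.float64(0.01), 22), (np.float64(0.02), 21), (np.float64(0.03), 24), (np.float64(0.04), 22), (np.float64(0.05), 23), (np.float64(0.06), 24), (np.float64(0.07), 85), (np.float64(0.08), 108), (np.float64(0.09), 22), (np.float64(0.1), 4), (np.float64(0.11), 11), (np.float64(0.12), 19), (np.float64(0.13), 105), (np.float64(0.14), 0)]
```

>>> step_arm --increments '[[[0,0,0.4],[0,0,0],0]]'

```text
clock: 12.32
ee_pos: [0.6644, -0.1021, 0.1338]
eef_rot: [3.126, -0.009, 1.044]
contact_force: [-9.6, 3.2, 47.5]
opening: 0.011
```

Run:
```python
from h import *
np.set_printoptions(precision=4,suppress=True)
s=state();print(s)
```

```text
{'clock': 12.325, 'joint_pos': array([-0.1534,  0.5311,  0.1309,  1.1526,  0.0022,  1.9442]), 'qd': array([ 0.0014, -0.0114, -0.0206, -0.0581,  0.0023,  0.0012]), 'effort': array([ -1.541 , -43.4955,  21.1577,  -4.1925,  -0.6386,  -0.0082]), 'ee_pos': array([ 0.6644, -0.1021,  0.1338]), 'eef_rot': array([ 3.1256, -0.0086,  1.0441]), 'contact_force': array([-9.5938,  3.2459, 47.4539]), 'torque': array([0.7253, 1.95  , 0.0217]), 'opening': 0.011027093416260349}
```

>>> step_arm --increments '[[[0,0,-0.1],[0,0,0],0],[[0,0,0],[0,0,0],0]]'

```text
clock: 12.58
ee_pos: [0.6644, -0.1021, 0.1349]
eef_rot: [3.125, -0.009, 1.044]
contact_force: [-0.3, 0.6, -4.7]
opening: 0.0108
```

```bash
python3 plan.py .661 -.1025 .1345 -30.2 1
```

```text
[-0.2, -0.3, 0.0] [0.016, -0.009, 0.0]
pos [ 0.6644 -0.1021  0.1349] yaw_y -30.173189164737998 open 0.010800255601848737 F [-0.3  0.6 -4.7] t 12.575 q [-0.15  0.53  0.13  1.15  0.    1.94]
```

>>> step_arm --increments '[[[-0.2,-0.3,-0.15],[0.016,-0.009,0],0],[[0,0,0],[0.002,-0.001,0],0],[[0,0,0.1],[0,0,0],0],[[0,0,0],[0,0,0],0]]'

```text
clock: 13.08
ee_pos: [0.6601, -0.1023, 0.1344]
eef_rot: [-3.136, 0.003, 1.044]
contact_force: [-1.4, 1.2, -1.1]
opening: 0.0104
```

>>> step_arm --increments '[[[0,0,0],[0,0,0],0.2],[[0,0,0],[0,0,0],0.35],[[0,0,0],[0,0,0],0.5],[[0,0,0],[0,0,0],0.5],[[0,0,0],[0,0,0],0.5]]'

```text
clock: 13.7
ee_pos: [0.6606, -0.1025, 0.1345]
eef_rot: [-3.138, 0.003, 1.044]
contact_force: [-0.6, 0.4, 0.1]
opening: 0.043
```

>>> step_arm --increments '[[[0,0,-0.5],[0,0,0],0.5],[[0,0,-1.5],[0,0,0],0.6],[[0,0,-3],[0,0,0],0.8],[[0,0,-3],[0,0,0],1],[[0,0,-3],[0,0,0],1],[[0,0,-3],[0,0,0],1],[[0,0,-2],[0,0,0],1],[[0,0,0],[0,0,0],1]]'

```text
clock: 14.7
ee_pos: [0.6613, -0.1024, 0.3072]
eef_rot: [3.14, 0.0, 1.044]
contact_force: [-0.7, -0.6, -0.7]
opening: 0.0855
```

```bash
python3 - <<'E'
from h import *
np.set_printoptions(precision=4,suppress=True)
for n in ["side","wrist"]:
    c=read_camera(n); np.savez(n+"7.npz",**c); W=cloud(c)
    m=(np.hypot(W[...,0]-.66,W[...,1]+.10)<.05)&(W[...,2]>.115)&(W[...,2]<.145);P=W[m]
    print(n,m.sum(),P.mean(0),cv2.minAreaRect(P[:,:2].astype(np.float32)*1000),P[:,2].max())
A=np.load("side7.npz")["color"]; B=c["color"]
save({"color":np.hstack([cv2.resize(A[170:310,220:380],(400,350)),cv2.resize(B,(400,250))]) if 0 else np.vstack([cv2.resize(A[170:310,220:420],(560,350)),cv2.resize(B[:280],(560,245))])},"place")
E
python3 plan.py .463 .0625 .30 18.5 8
```

```text
side 130 [ 0.6618 -0.0942  0.1319] ((659.5858154296875, -98.0211410522461), (63.544403076171875, 12.809062004089355), 59.68754959106445) 0.1379668746739799
wrist 806 [ 0.6583 -0.0994  0.1337] ((656.8361206054688, -101.37858581542969), (65.67036437988281, 12.327930450439453), 59.90559005737305) 0.13719958261579807
[0.5, -3.2, 0.1] [-0.0, 0.0, -0.106]
[0.9, -3.1, 0.1] [-0.0, 0.0, -0.106]
[1.2, -3.0, 0.1] [-0.0, 0.0, -0.106]
[1.5, -2.8, 0.1] [-0.0, 0.0, -0.106]
[1.8, -2.7, 0.1] [-0.0, 0.0, -0.106]
[2.1, -2.5, 0.1] [-0.0, 0.0, -0.106]
[2.3, -2.2, 0.1] [-0.0, 0.0, -0.106]
[2.5, -2.0, 0.1] [-0.0, 0.0, -0.106]
pos [ 0.6607 -0.1023  0.3049] yaw_y -30.187468079397682 open 0.08502486301899424 F [ 0.6  0.1 -0.1] t 14.8 q [-0.15  0.5   0.51  1.59 -0.    1.94]
```

View pics/place.png

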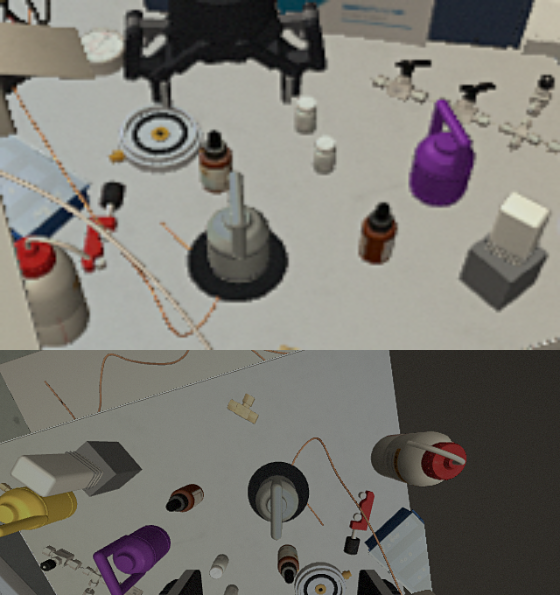

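>>> step_arm --increments '[[[0.5,-3.2,0],[0,0,-0.106],1],[[0.9,-3.1,0],[0,0,-0.106],1],[[1.2,-3,0],[0,0,-0.106],1],[[1.5,-2.8,0],[0,0,-0.106],1],[[1.8,-2.7,0],[0,0,-0.106],0.8],[[2.1,-2.5,0],[0,0,-0.106],0.6],[[2.3,-2.2,0],[0,0,-0.106],0.6],[[2.5,-2,0],[0,0,-0.106],0.6],[[0,0,0],[0,0,0],0.6]]'

```text
clock: 15.92
ee_pos: [0.4493, 0.0643, 0.2949]
eef_rot: [-3.123, -0.006, 1.919]
contact_force: [0.3, 0.1, 0.6]
opening: 0.0511
```

```bash
python3 - <<'E'
from h import *
np.set_printoptions(precision=4,suppress=True)
def ray(c,u,v,z):
    R=np.array(c["R"]);o=-R.T@c["t"];d=R.T@np.linalg.inv(c["intrinsics"])@[u,v,1];return o+d*(z-o[2])/d[2]
c=read_camera("wrist"); np.savez("wrist8.npz",**c); W=cloud(c)
m=(np.hypot(W[...,0]-.463,W[...,1]-.062)<.05)&(W[...,2]>.147)&(W[...,2]<.165);P=W[m]
print("det",m.sum(),P.mean(0),cv2.minAreaRect(P[:,:2].astype(np.float32)*1000),P[:,2].max())
m=(np.hypot(W[...,0]-.463,W[...,1]-.062)<.05)&(W[...,2]>.064)&(W[...,2]<.077);P=W[m]
print("holder",m.sum(),cv2.minAreaRect(P[:,:2].astype(np.float32)*1000))
c=np.load("wrist7.npz");W=cloud(c);h=cv2.cvtColor(c["color"],cv2.COLOR_RGB2HSV);g=c["color"].astype(int).sum(-1)
r=np.hypot(W[...,0]-.639,W[...,1]+.281)
for nm,mm,z in [("dark",(r<.034)&(r>.02)&(g<200),.021),("brass",(r<.015)&(h[...,1]>90),.019)]:
    v,u=np.nonzero(mm);print(nm,len(u))
    if len(u)>5:
        P=np.array([ray(c,a,b,z) for a,b in zip(u,v)]);print(P.mean(0),cv2.minEnclosingCircle(P[:,:2].astype(np.float32)*1000))
E
python3 plan.py .463 .0625 .30 18.5 1
```

```text
det 1275 [0.462  0.0629 0.1541] ((462.5959777832031, 61.66950225830078), (28.028820037841797, 39.28434753417969), 19.14438247680664) 0.15689406399295697
holder 839 ((462.8601989746094, 61.16616439819336), (52.00905990600586, 52.45287322998047), 5.830915927886963)
dark 414
[ 0.6389 -0.2816  0.021 ] ((638.917724609375, -281.9190673828125), 30.029464721679688)
brass 106
[ 0.6388 -0.2823  0.019 ] ((638.888671875, -282.33001708984375), 9.521809577941895)
[-0.6, 1.1, -0.5] [-0.018, -0.006, 0.024]
pos [0.4502 0.0639 0.2948] yaw_y 19.846033477880013 open 0.0513023444796035 F [-0.4 -0.2 -0.6] t 15.975 q [ 0.14  0.12 -0.06  1.41  0.    1.36]
```

>>> step_arm --increments '[[[-0.6,1.1,1],[-0.018,-0.006,0.015],0.6],[[0,0,3],[0,0,0],0.6],[[0,0,3],[0,0,0],0.6],[[0,0,3],[0,0,0],0.6],[[0,0,2],[0,0,0],0.6],[[0,0,0],[0,0,0],0.6]]'

```text
clock: 16.73
ee_pos: [0.4657, 0.0587, 0.1676]
eef_rot: [-3.139, 0.001, 1.89]
contact_force: [0.5, 0.1, 0.7]
opening: 0.0512
```

```bash
python3 plan.py .4625 .0618 .123 19 3
```

```text
[0.1, -0.1, 1.5] [-0.001, 0.0, -0.004]
[0.1, -0.1, 1.5] [-0.001, 0.0, -0.004]
[0.1, -0.1, 1.5] [-0.001, 0.0, -0.004]
pos [0.4657 0.0587 0.1676] yaw_y 18.301034917228222 open 0.051162246934010336 F [0.5 0.1 0.7] t 16.725 q [ 0.13  0.19 -0.3   1.08 -0.    1.38]
```

>>> step_arm --increments '[[[0.4,-0.2,1],[0,0,-0.012],0.6],[[0,0,1.5],[0,0,0],0.6],[[0,0,1.5],[0,0,0],0.6],[[0,0,0.4],[0,0,0],0.6],[[0,0,0],[0,0,0],0.6]]'

```text
clock: 17.35
ee_pos: [0.4644, 0.0618, 0.1238]
eef_rot: [3.14, 0.002, 1.902]
contact_force: [0.6, -0.5, 1.3]
opening: 0.0517
```

```bash
python3 plan.py .4625 .0618 .123 19 1
```

```text
[0.1, -0.2, 0.1] [0.001, 0.002, -0.001]
pos [0.4644 0.0618 0.1238] yaw_y 18.95535604757326 open 0.05166658041285143 F [ 0.6 -0.5  1.3] t 17.35 q [ 0.13  0.23 -0.38  0.96 -0.    1.37]
```

>>> step_arm --increments '[[[0.1,-0.2,0.1],[0,0,0],0.6],[[0,0,0],[0,0,0],0.4],[[0,0,0],[0,0,0],0.2],[[0,0,0],[0,0,0],0.1],[[0,0,0],[0,0,0],0],[[0,0,0],[0,0,0],0],[[0,0,0],[0,0,0],0]]' --force 60

```text
clock: 18.23
ee_pos: [0.4627, 0.0622, 0.124]
eef_rot: [3.138, 0.002, 1.902]
contact_force: [0.5, 0.2, -0.8]
opening: 0.0274
```

>>> step_arm --increments '[[[0,0,-0.7],[0,0,0],0],[[0,0,-1],[0,0,0],0],[[0,0,-1.5],[0,0,0],0],[[0,0,-1.5],[0,0,0],0],[[0,0,-1.5],[0,0,0],0],[[0,0,0],[0,0,0],0]]'

```text
clock: 18.98
ee_pos: [0.4629, 0.0624, 0.1911]
eef_rot: [3.136, 0.003, 1.902]
contact_force: [0.3, -0.6, -1.0]
opening: 0.0274
```

```bash
python3 plan.py .4625 .062 .3 19 1
```

```text
[-0.0, 0.0, -10.9] [0.005, 0.003, -0.001]
pos [0.4629 0.0624 0.1911] yaw_y 18.95967500101233 open 0.027441420103135414 F [ 0.3 -0.6 -1. ] t 18.975 q [ 0.13  0.17 -0.27  1.13 -0.    1.37]
```

>>> step_arm --increments '[[[0,0,-2],[0.005,0.003,0],0],[[0,0,-2.5],[0,0,0],0],[[0,0,-2.5],[0,0,0],0],[[0,0,-2.5],[0,0,0],0],[[0,0,-1],[0,0,0],0],[[0,0,0],[0,0,0],0]]'

```text
clock: 19.73
ee_pos: [0.4616, 0.0622, 0.2967]
eef_rot: [-3.138, -0.001, 1.902]
contact_force: [-0.5, -0.5, -0.6]
opening: 0.0274
```

```bash
python3 plan.py .639 -.282 .297 -12 14
```

```text
[-2.7, 0.4, -0.0] [-0.0, -0.0, 0.039]
[-2.7, 0.5, -0.0] [-0.0, -0.0, 0.039]
[-2.7, 0.6, -0.0] [-0.0, -0.0, 0.039]
[-2.7, 0.7, -0.0] [-0.0, -0.0, 0.039]
[-2.6, 0.8, -0.0] [-0.0, -0.0, 0.039]
[-2.6, 0.9, -0.0] [-0.0, -0.0, 0.039]
[-2.6, 1.0, -0.0] [-0.0, -0.0, 0.039]
[-2.5, 1.1, -0.0] [-0.0, -0.0, 0.039]
[-2.5, 1.2, -0.0] [-0.0, -0.0, 0.039]
[-2.4, 1.3, -0.0] [-0.0, -0.0, 0.039]
[-2.4, 1.4, -0.0] [-0.0, -0.0, 0.039]
[-2.3, 1.5, -0.0] [-0.0, -0.0, 0.039]
[-2.3, 1.6, -0.0] [-0.0, -0.0, 0.039]
[-2.2, 1.7, -0.0] [-0.0, -0.0, 0.039]
pos [0.4616 0.0622 0.2967] yaw_y 18.95726357242856 open 0.02744275360633634 F [-0.5 -0.5 -0.6] t 19.725 q [ 0.13  0.13 -0.04  1.4   0.    1.37]
```

>>> step_arm --increments '[[[-1.5,0.2,0],[0,0,0.02],0],[[-2.7,0.5,0],[0,0,0.039],0],[[-2.7,0.6,0],[0,0,0.039],0],[[-2.7,0.7,0],[0,0,0.039],0],[[-2.6,0.8,0],[0,0,0.039],0],[[-2.6,0.9,0],[0,0,0.039],0],[[-2.6,1,0],[0,0,0.039],0],[[-2.5,1.1,0],[0,0,0.039],0],[[-2.5,1.2,0],[0,0,0.039],0],[[-2.4,1.3,0],[0,0,0.039],0],[[-2.4,1.4,0],[0,0,0.039],0],[[-2.3,1.5,0],[0,0,0.039],0],[[-2,1.2,0],[0,0,0.03],0],[[-1,0.6,0],[0,0,0.02],0],[[0,0,0],[0,0,0],0]]'

```text
clock: 21.6
ee_pos: [0.6226, -0.2754, 0.2744]
eef_rot: [-3.113, 0.002, 1.372]
contact_force: [-0.4, -0.3, -1.1]
opening: 0.027
```

```bash
cat > tip.py <<'E'
from h import *
np.set_printoptions(precision=4,suppress=True)
s=state();p=s["ee_pos"]
for n in ["side","scene","wrist"]:
    c=read_camera(n); W=cloud(c); g=c["color"].astype(int); np.savez(n+"_tip.npz",**c)
    r=np.hypot(W[...,0]-p[0],W[...,1]-p[1])
    zt=p[2]-.114
    m=(r<.03)&(W[...,2]>zt-.01)&(W[...,2]<zt+.05)
    P=W[m]; print(n,m.sum())
    if m.sum()<4: continue
    print(" zmin",P[:,2].min(),"ztip exp",zt)
    for a in np.arange(zt-.01,zt+.05,.01):
        Q=P[(P[:,2]>=a)&(P[:,2]<a+.01)]
        if len(Q)>2: print("  z",round(a,3),len(Q),Q.mean(0))
    Q=P[P[:,2]>zt+.005]
E
python3 tip.py; python3 plan.py .639 -.282 .2 -12 4
```

```text
side 34
 zmin 0.1621898854067576 ztip exp 0.16037289588822717
  z 0.16 6 [ 0.6224 -0.2711  0.1663]
  z 0.17 9 [ 0.6224 -0.2717  0.1746]
  z 0.18 8 [ 0.6232 -0.2706  0.1847]
  z 0.19 9 [ 0.6236 -0.2704  0.1956]
scene 56
 zmin 0.1659956620990541 ztip exp 0.16037289588822717
  z 0.16 4 [ 0.6156 -0.2732  0.1679]
  z 0.17 16 [ 0.6163 -0.2741  0.1747]
  z 0.18 9 [ 0.617  -0.2741  0.1859]
  z 0.19 14 [ 0.6177 -0.2732  0.1953]
  z 0.2 13 [ 0.6167 -0.2735  0.2061]
wrist 41
 zmin 0.16654689923239044 ztip exp 0.16037289588822717
  z 0.16 16 [ 0.6196 -0.2705  0.1682]
  z 0.17 25 [ 0.6205 -0.2704  0.1733]
[-0.1, 0.5, 1.9] [-0.007, 0.001, 0.003]
[-0.1, 0.5, 1.9] [-0.007, 0.001, 0.003]
[-0.1, 0.5, 1.9] [-0.007, 0.001, 0.003]
[-0.1, 0.5, 1.9] [-0.007, 0.001, 0.003]
pos [ 0.6225 -0.274   0.2755] yaw_y -11.24809029725293 open 0.027288462867611014 F [-0.3 -0.3 -1.3] t 21.75 q [-0.41  0.54  0.51  1.57 -0.01  1.36]
```

>>> step_arm --increments '[[[-0.2,1,1],[-0.014,0.001,0.006],0],[[-0.1,0.8,2],[-0.012,0.001,0.006],0],[[0,0,2],[0,0,0],0],[[0,0,2],[0,0,0],0],[[0,0,0],[0,0,0],0]]'

```text
clock: 22.38
ee_pos: [0.6413, -0.2778, 0.2028]
eef_rot: [3.137, -0.0, 1.366]
contact_force: [0.1, -0.5, -0.8]
opening: 0.0272
```

```bash
python3 plan.py .639 -.282 .16 -12 2
```

```text
[-0.2, -0.1, 2.1] [0.002, -0.0, 0.002]
[-0.2, -0.1, 2.1] [0.002, -0.0, 0.002]
pos [ 0.6413 -0.2778  0.2028] yaw_y -11.750305218948156 open 0.027187913594356853 F [ 0.1 -0.5 -0.8] t 22.375 q [-0.41  0.56  0.36  1.37  0.    1.37]
```

>>> step_arm --increments '[[[-0.2,-0.1,1.2],[0.002,0,0],0],[[-0.2,-0.1,1.2],[0.002,0,0],0],[[0,0,1],[0,0,0],0],[[0,0,0.4],[0,0,0],0],[[0,0,0],[0,0,0],0]]'

```text
clock: 23.0
ee_pos: [0.6393, -0.2815, 0.1639]
eef_rot: [3.139, 0.0, 1.366]
contact_force: [0.2, 0.7, -2.0]
opening: 0.0272
```

```bash
python3 tip.py; python3 plan.py .639 -.282 .143 -12 1
python3 - <<'E'
from h import *
o=[]
for n,x,y in [("side",240,190),("scene",270,140)]:
    o.append(cv2.resize(np.load(n+"_tip.npz")["color"][y:y+75,x:x+75],(400,400),interpolation=cv2.INTER_CUBIC))
save({"color":np.hstack(o)},"tip1")
E
```

```text
side 24
 zmin 0.05535589982695382 ztip exp 0.04988696139938116
  z 0.05 4 [ 0.6415 -0.2762  0.0571]
  z 0.06 7 [ 0.6432 -0.2779  0.0638]
  z 0.07 5 [ 0.6427 -0.2771  0.0739]
  z 0.08 7 [ 0.6426 -0.2757  0.0849]
scene 45
 zmin 0.054988991010698936 ztip exp 0.04988696139938116
  z 0.05 7 [ 0.6362 -0.2812  0.0573]
  z 0.06 12 [ 0.6365 -0.2811  0.0653]
  z 0.07 10 [ 0.6373 -0.2816  0.0747]
  z 0.08 6 [ 0.6372 -0.281   0.0842]
  z 0.09 10 [ 0.6363 -0.2808  0.0943]
wrist 40
 zmin 0.054464020072209164 ztip exp 0.04988696139938116
  z 0.05 18 [ 0.6405 -0.2783  0.0576]
  z 0.06 22 [ 0.6405 -0.2781  0.063 ]
[-0.1, -0.1, 2.2] [0.004, 0.001, 0.005]
pos [ 0.6396 -0.2816  0.1646] yaw_y -11.720734650754778 open 0.027261102722493474 F [-0.4  0.  -1.4] t 23.15 q [-0.41  0.57  0.29  1.28  0.    1.36]
```

View pics/tip1.png

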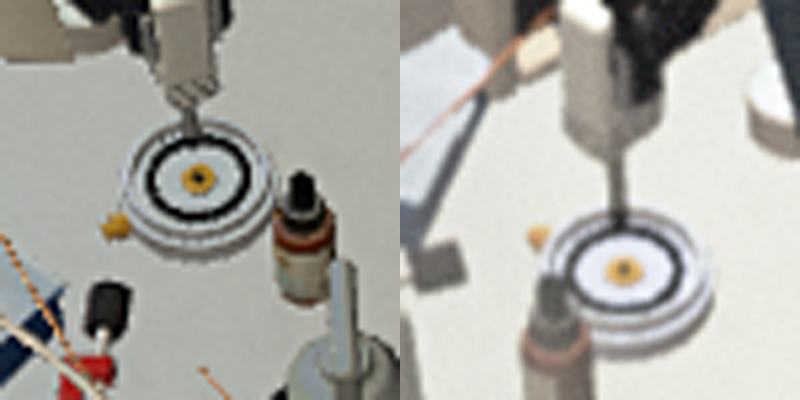

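>>> step_arm --increments '[[[-0.05,-0.05,0.8],[0.003,0,0],0],[[-0.05,-0.05,0.6],[0,0,0],0],[[0,0,0.4],[0,0,0],0],[[0,0,0],[0,0,0],0]]'

```text
clock: 23.65
ee_pos: [0.6385, -0.2824, 0.1455]
eef_rot: [3.14, 0.001, 1.366]
contact_force: [0.2, 0.3, -1.6]
opening: 0.0275
```

```bash
python3 tip.py; python3 plan.py .639 -.282 .143 -12 1
python3 - <<'E'
from h import *
o=[]
for n,x,y in [("side",255,195),("scene",290,160),("wrist",0,0)]:
    I=np.load(n+"_tip.npz")["color"]
    if n=="wrist": continue
    o.append(cv2.resize(I[y:y+50,x:x+50],(400,400),interpolation=cv2.INTER_CUBIC))
save({"color":np.hstack(o)},"tip2")
E
```

```text
side 36
 zmin 0.021571352296935017 ztip exp 0.031528279643617166
  z 0.022 14 [ 0.635  -0.2711  0.023 ]
  z 0.032 3 [ 0.6408 -0.2782  0.0385]
  z 0.042 7 [ 0.6418 -0.2772  0.0468]
  z 0.052 5 [ 0.6416 -0.2772  0.0565]
  z 0.062 7 [ 0.6422 -0.2784  0.0659]
scene 118
 zmin 0.021621758267197123 ztip exp 0.031528279643617166
  z 0.022 78 [ 0.6373 -0.2819  0.023 ]
  z 0.032 4 [ 0.6351 -0.282   0.0396]
  z 0.042 11 [ 0.6355 -0.2825  0.0462]
  z 0.052 9 [ 0.6349 -0.2816  0.0577]
  z 0.062 8 [ 0.6362 -0.2819  0.0669]
  z 0.072 8 [ 0.6349 -0.2823  0.0771]
wrist 162
 zmin 0.02153411130009338 ztip exp 0.031528279643617166
  z 0.022 121 [ 0.6415 -0.2709  0.0219]
  z 0.032 18 [ 0.6395 -0.2793  0.0394]
  z 0.042 23 [ 0.6395 -0.2791  0.0447]
[0.1, 0.0, 0.3] [0.002, 0.001, 0.005]
pos [ 0.6388 -0.2826  0.1462] yaw_y -11.717291039407385 open 0.027605473159048682 F [-0.   0.6 -1.3] t 23.8 q [-0.42  0.58  0.25  1.24 -0.    1.36]
```

View pics/tip2.png

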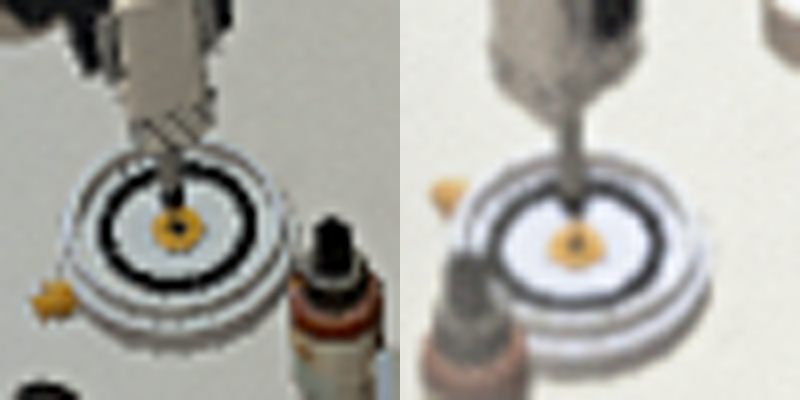

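Run:
```python
from h import *
np.set_printoptions(precision=2,suppress=True)
def pr(c,X):
    q=c["intrinsics"]@(c["R"]@np.array(X)+c["t"]);return q[:2]/q[2]
p=np.array([.6388,-.2826,.0322])
for n in ["side","scene"]:
    c=np.load(n+"_tip.npz")
    print(n,"tip exp",pr(c,p),"port exp",pr(c,[.639,-.282,.019]),"dx 1mm",pr(c,p+[.001,0,0])-pr(c,p),"dy",pr(c,p+[0,.001,0])-pr(c,p),"dz",pr(c,p+[0,0,.001])-pr(c,p))
c=np.load("wrist_tip.npz");u,v=pr(c,[.639,-.282,.025]).astype(int);print(u,v,pr(c,p),pr(c,[.639,-.282,.019]))
save({"color":cv2.resize(c["color"][v-40:v+40,u-50:u+50],None,fx=6,fy=6,interpolation=cv2.INTER_CUBIC)},"tipw")
```

```text
side tip exp [276.32 219.63] port exp [276.7  222.39] dx 1mm [-0.29  0.15] dy [0.17 0.23] dz [-0.03 -0.2 ]
scene tip exp [310.52 187.  ] port exp [310.5  190.56] dx 1mm [-0.32 -0.15] dy [-0.22  0.24] dz [-0.01 -0.26]
319 198 [319.01 201.89] [319.09 196.6 ]
```

View pics/tipw.png

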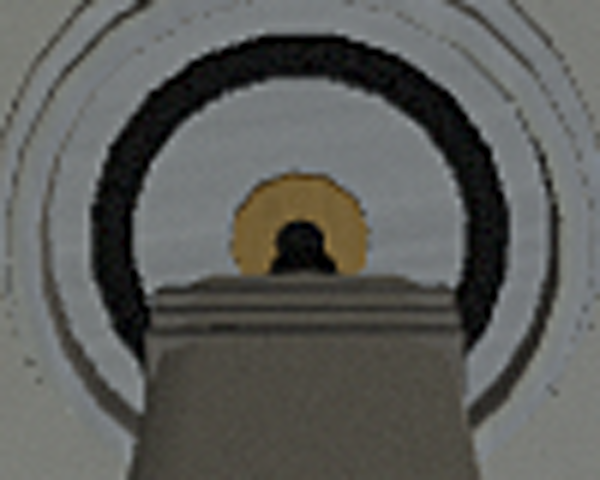

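>>> step_arm --increments '[[[0.05,0,0.2],[0.002,0,0],0],[[0,0,0.15],[0,0,0],0],[[0,0,0],[0,0,0],0],[[0,0,0],[0,0,0],0]]'

```text
clock: 24.3
ee_pos: [0.6392, -0.2821, 0.1429]
eef_rot: [3.141, 0.001, 1.366]
contact_force: [0.6, -0.3, -1.3]
opening: 0.0274
```

```bash
python3 plan.py .639 -.282 .143 -12 1
python3 - <<'E'
from h import *
np.set_printoptions(precision=3,suppress=True)
c=read_camera("side");A=cloud(c);B=cloud(np.load("side7.npz"))
m=(np.hypot(A[...,0]-.66,A[...,1]+.10)<.05)&(A[...,2]>.12)&(A[...,2]<.145);print("bar",A[m].mean(0),A[m][:,2].max())
d=read_camera("scene");print({o:[world(d,*x["uv"]) for x in spot_in(o,"scene") if x["score"]>.4] for o in ["dropper_a","vial_2","brass_tee","gauge","tube_cutter"]})
save({"color":cv2.resize(c["color"][160:310,220:420],None,fx=4,fy=4)[:600,:800]},"final")
E
```

```text
[0.0, -0.0, -0.0] [0.001, 0.001, 0.005]
pos [ 0.6392 -0.2821  0.1429] yaw_y -11.711943162210176 open 0.02741305185921183 F [ 0.6 -0.3 -1.3] t 24.3 q [-0.42  0.58  0.25  1.24 -0.    1.36]
bar [ 0.662 -0.095  0.132] 0.13834256600266034
{'dropper_a': [array([ 0.53 , -0.024,  0.061]), array([ 0.61 , -0.187,  0.055])], 'vial_2': [array([ 0.486, -0.209,  0.035]), array([ 0.513, -0.147,  0.033])], 'brass_tee': [array([0.664, 0.028, 0.017])], 'gauge': [], 'tube_cutter': [array([ 0.753, -0.214,  0.016])]}
```

View pics/final.png

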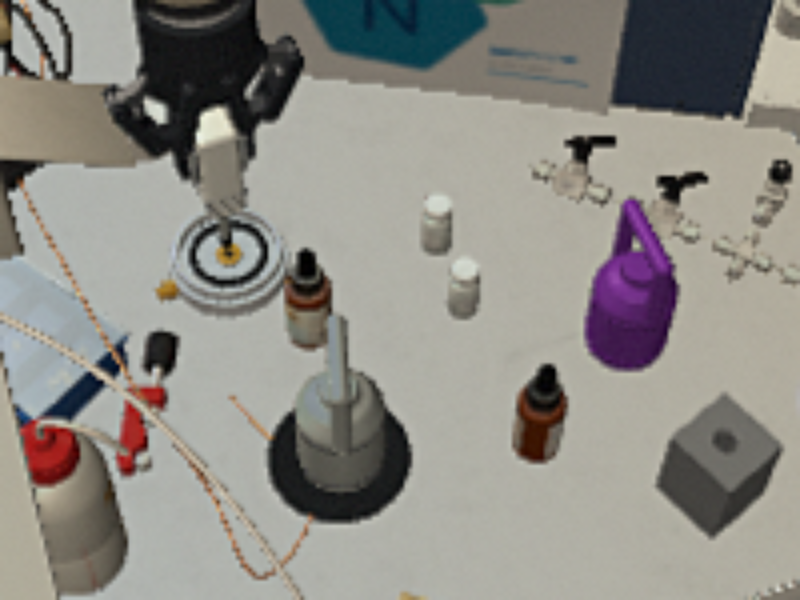

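Final view: canister upright on the mat (crop 340,430), detector tip just above the port (228,245), the bystanders in view where they were.

```bash
python3 -c "
from h import *
job_done(); s=state(); print(s['clock'],s['ee_pos'],s['contact_force'],s['opening'])"
```

```text
the job is handed in; nothing more can be done
the job is handed in; nothing more can be done
```

The job is handed in after about 24 s on the robot's clock. The steel canister stands upright in the middle of the mat, released. The gripper is still holding the detector above the port.

**Detector:** The last checks put the tip within about 1 mm of straight above the port. It is about 10 mm up, with tilt around 1 mrad, and the wrist force shows only the detector's weight. The 10 mm is worked out from the arm's height and the given detector length. The camera depths were too coarse to confirm it better than a few millimetres.

**Canister:** The handle bar measured about 17 mm lower than on the stand, as it should for a canister resting on the mat, and its position did not change afterwards.

**What went wrong:** Setting the canister down was not fully gentle. I took the weak force readings on contact to mean it was still hanging. One extra 4 mm push then pressed it onto the mat with about 47 N for a moment, through the held canister and below the 120 N wrist limit. I backed off, levelled it and let go at about 1 N.

**Bystanders:** The bottles, vials, tee and tube cutter measured where they were at the start, within network noise. The detector network missed the gauge in the last picture, and that crop did not show it, so its position was not checked at the end; the arm never went near it at its height.

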